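# Check a chopping board with a moisture probe

### The arm

A 6-joint arm with a two-finger parallel gripper is mounted at the origin on a cart in front of the work surface, level with it; the furniture and walls round the work are solid. World frame = base frame: x ahead of the robot, y to its left, z up, the work surface at z = 0. Lengths are in m, angles in rad, forces in N, time in s.
With the tool pointing down it reaches from about 0.3 to 0.825 m from the base axis. Payload 5.4 kg.
Tool frame: the origin (TCP) lies at the very end of the fingers, on their centre line; the grasp point (between the pads) lies 19 mm behind it; z points along the fingers, y is the line along which they close (so a half turn about z gives the same grasp; the last joint's range is limited). The gripper opens to 92 mm and grips with 3 to 60 N. Pads are 20 mm wide; open, the fingers measure 128 mm over their backs; the gripper's body (75 mm by 189 mm) begins 69 mm behind the grasp point.
Start: joints at [-1.455, 0.158, 1.597, -0, 1.386, -0.21], TCP at [0.184, -0.545, 0.215] pointing down, gripper open.
Joint ranges: [-2.91, 2.91], [-0.94, 2.29], [0.18, 2.7], [-1.29, 4.43], [0.17, 2.64], [-3, 3]. Speed limits (rad/s): [2.57, 2.57, 3.14, 3.14, 3.14, 3.14].

### API

Orientations are given as a rotation vector (axis times angle).
In Python, from workcell import bot gives the robot as it stands. Calls block until the motion is done:
- bot.goto(position, orientation): joint-space move of the TCP to a pose.
- bot.line_to(position, rot=None, max_speed=0.15): straight line of the TCP; rot=None keeps the orientation; max_speed is the mean speed in m/s.
- bot.set_joints(angles): joint-space move.
- bot.set_gripper(opening, newtons=None): opening from 0.0 (shut) to 1.0 (fully open); newtons is the grip in N (None keeps the last); returns when the fingers have stopped.
- bot.hold(seconds).
- bot.inverse_kinematics(position, orientation): joint angles nearest the present ones, or None.
- bot.read_camera(name): name is "side" or "top" or "wrist"; returns a dict with "pixels" (400x640x3 uint8, blue, green, red), "fx", "fy", "cx", "cy" (pixels), "R" (3x3) and "t" (3): a world point X has camera coordinates R X + t. Camera axes: x right, y down, z forward; pixel columns grow to the right and rows downward; lengths in m; the calibration is good to about 2 mm. A picture is of the moment at which its call begins. There is no depth.
A pose or a line that the arm cannot do raises bot.MotionError and nothing moves.
- bot.job_done(): hands the job in; it is judged then, once.
Readings, each from a call of its own:
- bot.current_clock(): time.
- bot.current_joints(): joint angles.
- bot.current_joint_vel(): joint speeds.
- bot.current_effort(): joint torques, N m.
- bot.current_ee_pos(): TCP position.
- bot.current_tool_rot(): TCP orientation.
- bot.current_contact_force(): force on the tool from outside, world axes, zero at the start.
- bot.current_ft_torque(): the same for the moment, N m.
- bot.current_opening(): opening from 0.0 (shut) to 1.0 (fully open).
- bot.current_grip_force(): force on a finger pad.
Only numpy, scipy, OpenCV 4.12 (cv2) and the standard library are available. Lean on these libraries where they do the work, as an engineer would, in place of code of your own. Each camera call takes 0.05 s, during which the arm holds its last target. There are 200 camera calls.

### The job

Take the orange moisture probe out of its stand and set its sprung foot inside the red ring stuck on the sloping chopping board (not the blue one), with the probe square to the board's face. Press gently, until the foot has gone about half of its travel into the probe, and finish while still holding it there, for the reading. Leave the other things on the worktop alone.

Things in the scene. Friction and masses are not known exactly. Their poses are not given: they have to be found in the camera images.
- probe: the moisture probe, 127 mm long, 0.145 kg: orange rectangular grip, black cap, round black collar (diameter 44 mm), under it a steel barrel (diameter 22 mm, length 45 mm) and a sprung foot. Origin on the axis at the collar's underside; z along the probe from foot to cap. Starts upright in the dock, collar resting on the rim; lifts straight out
- probe_grip (a point): place to hold the orange grip, on the probe's axis, 42 mm above the collar's underside. The grip is 30 mm along x, 40 mm along y, 55 mm along z with rounded edges (5 to 60 mm above the collar's underside; cap top at 64 mm); same axes as the probe
- foot_tip (a point): tip of the foot: a brass ball end of 10 mm diameter; on the probe's axis, 63 mm below the collar's underside (105 mm below the grip point) while the foot is out; same axes as the probe
- foot (a joint): how far the foot is pushed into the barrel, m: 0 fully out, 0.012 fully in; a spring of 400 N/m (2.4 N at half travel)
- dock: grey stand for the probe, fixed: base 90 x 90 x 12 mm, with an upright tube, 44 mm outside, 32 mm inside, its rim 80 mm above the worktop; origin at the centre of its underside, z up
- rack: steel wire rack with the wooden chopping board, 250 x 360 x 21 mm, all fixed. The board's face is turned 0.35 rad (20 degrees) from level towards the rack's -x side; its low edge is about 45 mm, its high edge about 130 mm above the worktop. Origin on the worktop below the board's centre, z up, y along the board's long side
- red_mark (a point): centre of the round red ring sticker on the board's face (outer diameter 50 mm, white inside of 28 mm diameter, small red dot in the middle; flat). z is square to the board, out of its face; x up the slope; y along the board
- blue_mark (a point): centre of the like blue ring sticker, farther up the slope: not to be probed; same axes
- pepper_mill: turned wooden pepper mill, 58 mm wide, 170 mm tall; origin at the centre of its underside; bystander
- honey_jar: small glass jar with black lid, 63 mm wide, 94 mm tall; origin at the centre of its underside; bystander
- short_tin: low round tin, 86 mm wide, 40 mm tall; origin at the centre of its underside; bystander
- spice_jar: spice jar with dark lid, 41 mm wide, 105 mm tall; origin at the centre of its underside; bystander
- lemon: lemon, 71 mm long; origin at the centre of its underside; bystander
- tomato: tomato, 75 mm wide; origin at the centre of its underside; bystander
- orange: orange, 77 mm wide; origin at the centre of its underside; bystander
Mind the look-alikes: they are no part of the job. What is shaped like the dock but purple is not meant. Leave any turquoise look-alike of the probe alone.

How it is judged:
By the outcome, as a careful person would: the job done as asked, in the order asked, and still so for the second after the job is handed in, while the arm keeps its last pose, push and grip.
It also fails if it takes over 35 s, if anything falls off the work surface, if the arm or the gripper's body presses on something with over 40 N, if the wrist force passes 120 N, or if a joint passes its speed limit or range.

## Working session

There is one attempt and no reset: what is moved stays moved. The work goes in short steps, each a Python script; the robot and the scene stay as the last script left them, time stands still between calls to the robot, and variables do not carry over. Pictures are saved under pics/ and viewed, at most 10 in all, crops included, and the job is handed in when it is done.

```bash
mkdir -p pics; cat > h.py <<'E'
import numpy as np, cv2
from workcell import bot
def cam(n,save=None):
    c=bot.read_camera(n)
    for k in("R","t","pixels"): c[k]=np.array(c[k])
    if save: cv2.imwrite("pics/"+save,c["pixels"])
    return c
def ray(c,u,v):
    d=c["R"].T@np.array([(u-c["cx"])/c["fx"],(v-c["cy"])/c["fy"],1.]); return -c["R"].T@c["t"],d/np.linalg.norm(d)
def plane(c,u,v,z):
    o,d=ray(c,u,v); return o+d*(z-o[2])/d[2]
def tri(c1,p1,c2,p2):
    A=np.zeros((3,3));b=np.zeros(3);L=[ray(c1,*p1),ray(c2,*p2)]
    for o,d in L: P=np.eye(3)-np.outer(d,d);A+=P;b+=P@o
    x=np.linalg.solve(A,b); return x,[np.linalg.norm((np.eye(3)-np.outer(d,d))@(x-o)) for o,d in L]
def proj(c,X):
    p=c["R"]@np.array(X)+c["t"]; return np.array([c["fx"]*p[0]/p[2]+c["cx"],c["fy"]*p[1]/p[2]+c["cy"]])
E
python3 - <<'E'
from h import *
a=cam("top");b=cam("side")
cv2.imwrite("pics/top.png",a["pixels"]);cv2.imwrite("pics/side.png",b["pixels"])
for c in(a,b): print((-c["R"].T@c["t"]).round(3),c["R"].round(3).tolist(),c["fx"])
E
```

```text
[-0.489  0.296  1.477] [[-0.233, -0.973, 0.003], [-0.763, 0.181, -0.62], [0.603, -0.146, -0.784]] 481.4142534892246
[0.038 1.184 1.23 ] [[-0.908, -0.419, 0.003], [-0.281, 0.602, -0.748], [0.311, -0.68, -0.664]] 486.4430921988168
```

View pics/top.png

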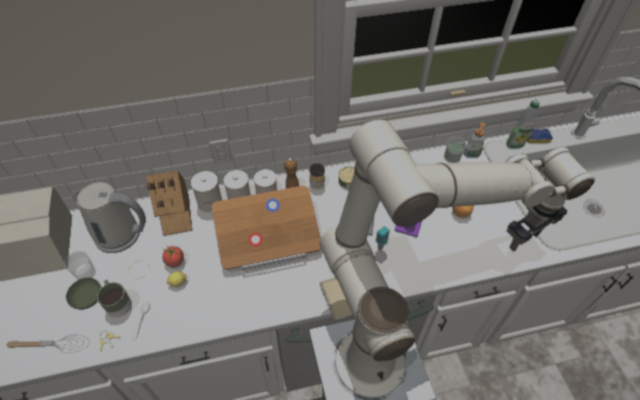

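View pics/side.png

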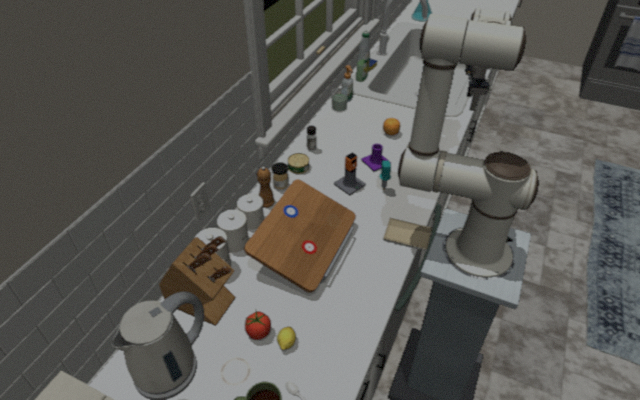

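The top view shows the red ring at (256,240) and the blue one at (273,205); the arm hides the probe. In the side view:
- **Probe candidates:** orange and black in the grey stand at (350,170), and a turquoise look-alike at (385,172). The orange one fits the description.
- **Stand candidates:** grey at (349,184) and purple at (376,158). The grey one is meant.
- **Rings:** red at (309,247), blue at (291,211).

I'll confirm these in one crop and measure.

```bash
python3 - <<'E'
from h import *
a=cam("top");b=cam("side")
def cen(c,x0,x1,y0,y1,lo,hi,lo2=None,hi2=None):
    h=cv2.cvtColor(c["pixels"],cv2.COLOR_BGR2HSV)[y0:y1,x0:x1]
    m=cv2.inRange(h,lo,hi)
    if lo2: m|=cv2.inRange(h,lo2,hi2)
    k=max(cv2.findContours(m,cv2.RETR_EXTERNAL,cv2.CHAIN_APPROX_NONE)[0],key=cv2.contourArea)
    (u,v),ax,an=cv2.fitEllipse(k); return (u+x0,v+y0),ax
red=((0,150,100),(5,255,255),(172,150,100),(180,255,255)); blue=((105,120,80),(130,255,255))
ra,_=cen(a,235,280,222,260,*red);rb,_=cen(b,290,330,232,265,*red)
ba,_=cen(a,258,290,192,218,*blue);bb,_=cen(b,278,305,200,222,*blue)
print(ra,rb,ba,bb)
R,e=tri(a,ra,b,rb);B,f=tri(a,ba,b,bb);print("red",R,e,"blue",B,f)
# board corners top view / side view rough
print("dock",plane(b,350,184,0.012),"grip", plane(b,350,165,0.11))
cr=b["pixels"][140:200,320:410]; cv2.imwrite("pics/crop.png",cv2.resize(cr,None,fx=8,fy=8,interpolation=cv2.INTER_CUBIC))
E
```

```text
Traceback (most recent call last):
cv2.error: OpenCV(4.12.0) /io/opencv/modules/imgproc/src/shapedescr.cpp:361: error: (-201:Incorrect size of input array) There should be at least 5 points to fit the ellipse in function 'fitEllipseNoDirect'
```

```bash
cat >> h.py <<'E'
RED=[((0,140,90),(6,255,255)),((170,100,90),(180,255,255))]; BLUE=[((105,90,60),(135,255,255))]
def cen(c,x0,x1,y0,y1,rng):
    h=cv2.cvtColor(c["pixels"],cv2.COLOR_BGR2HSV)[y0:y1,x0:x1]
    m=sum(cv2.inRange(h,*r) for r in rng)
    pts=cv2.findNonZero(m); x,y,w,hh=cv2.boundingRect(pts)
    (u,v),r,_=cv2.minAreaRect(pts); return (u+x0,v+y0),(len(pts),w,hh)
E
python3 - <<'E'
from h import *
a=cam("top");b=cam("side")
ra,s1=cen(a,243,268,230,250,RED);rb,s2=cen(b,297,322,236,258,RED)
ba,s3=cen(a,262,284,195,216,BLUE);bb,s4=cen(b,280,303,202,221,BLUE)
print(ra,rb,ba,bb,s1,s2,s3,s4)
R,e=tri(a,ra,b,rb);B,f=tri(a,ba,b,bb);print("red",R,e,"blue",B,f)
print("dock",plane(b,350,184,0.012),"grip", plane(b,350,165,0.11))
cr=b["pixels"][140:200,320:410]; cv2.imwrite("pics/crop.png",cv2.resize(cr,None,fx=8,fy=8,interpolation=cv2.INTER_CUBIC))
E
```

```text
(254.75, 239.24999904632568) (309.0, 246.5) (272.5, 204.5) (290.5, 210.5) (65, 15, 14) (90, 15, 14) (56, 12, 12) (78, 14, 12)
red [0.48686564 0.27470312 0.07220083] [np.float64(0.0015805414137419517), np.float64(0.001580541413742069)] blue [0.59517601 0.1891617  0.10991073] [np.float64(0.0009592656461784043), np.float64(0.0009592656461781573)]
dock [ 0.50638623 -0.12083375  0.012     ] grip [ 0.50801964 -0.11292719  0.11      ]
```

View pics/crop.png

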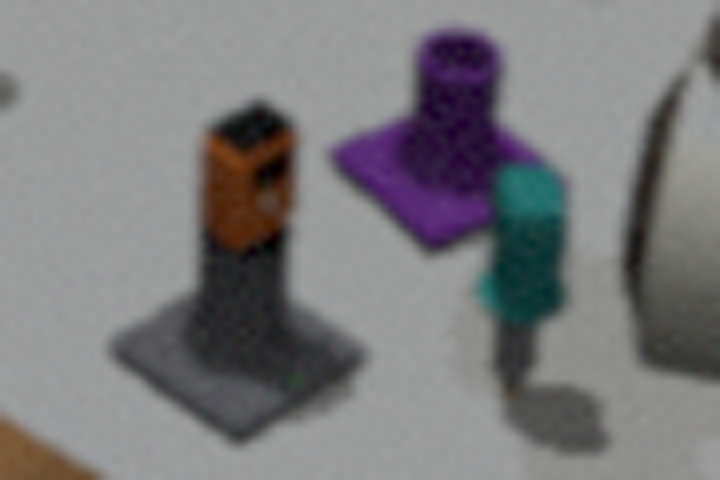

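The crop confirms it: the orange and black probe stands in the grey dock, at about world (0.507,-0.118). The turquoise look-alike and purple stand are beside it. I'll measure the board's direction and the turquoise probe, then move above the probe and look with the wrist camera.

```bash
python3 - <<'E'
from h import *
from scipy.spatial.transform import Rotation as Ro
a=cam("top");b=cam("side")
def corners(c,roi):
    x0,x1,y0,y1=roi
    h=cv2.cvtColor(c["pixels"],cv2.COLOR_BGR2HSV)[y0:y1,x0:x1]
    m=cv2.inRange(h,(4,80,60),(20,255,255)); m=cv2.morphologyEx(m,cv2.MORPH_CLOSE,np.ones((15,15)));m=cv2.morphologyEx(m,cv2.MORPH_OPEN,np.ones((9,9)))
    k=max(cv2.findContours(m,cv2.RETR_EXTERNAL,cv2.CHAIN_APPROX_NONE)[0],key=cv2.contourArea)
    p=cv2.approxPolyDP(cv2.convexHull(k),6,True)[:,0]+[x0,y0]; return p
print("top",corners(a,(200,330,180,280)).tolist(),"side",corners(b,(240,362,178,300)).tolist())
print("turq",plane(b,383.75,189,0.0),plane(b,386,164,.127))
print(bot.current_tool_rot(), bot.current_joints())
q=bot.inverse_kinematics([.507,-.118,.34],[np.pi,0,0]);print(q)
bot.goto([.507,-.118,.34],[np.pi,0,0]); 
w=cam("wrist","w1.png"); print(bot.current_clock(),(-w["R"].T@w["t"]),w["R"].round(3).tolist(),w["fx"],proj(w,[.507,-.118,.144]))
E
```

```text
top [[309, 180], [319, 249], [224, 267], [212, 204]] side [[260, 178], [308, 178], [352, 212], [314, 289], [240, 253]]
turq [ 0.38457761 -0.16112627  0.        ] [ 0.3856353  -0.15331752  0.127     ]
[-3.09972278e+00 -5.09443157e-01 -1.74045747e-05] [-1.45511512e+00  1.58481273e-01  1.59718683e+00 -2.42446354e-06
  1.38620978e+00 -2.10108249e-01]
[-4.61090571e-01 -3.70869082e-02  1.55719340e+00 -4.44089210e-16
  1.62148616e+00  1.10970576e+00]
2.4333 [ 0.57400226 -0.11937749  0.50909199] [[-0.0, -1.0, 0.001], [-0.97, 0.001, 0.242], [-0.242, -0.001, -0.97]] 309.8551466794962 [311.75424951 182.15531248]
```

View pics/w1.png

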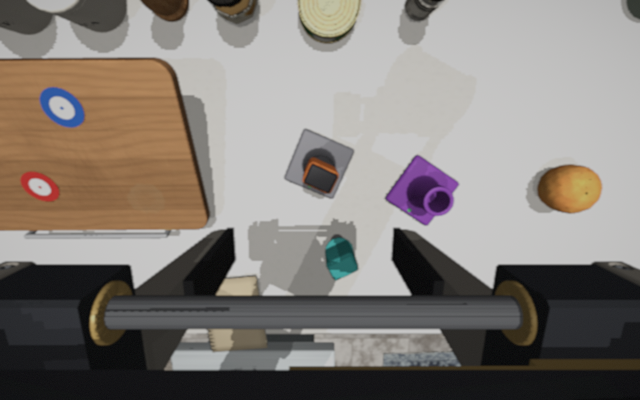

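The wrist view shows the orange probe's cap at (320,178) in the grey dock, with the turquoise probe at (341,258). The board's edges are at rows 58 and 230 and nearly horizontal, so the board is turned about 0 from world y. I'll fit the cap rectangle, the dock and the board's edges.

```bash
python3 - <<'E'
from h import *
im=cv2.imread("pics/w1.png"); w=cam("wrist")
h=cv2.cvtColor(im,cv2.COLOR_BGR2HSV)
# cap + grip
m=cv2.inRange(h,(4,110,60),(16,255,255)); m[:, :290]=0;m[:,350:]=0;m[:140]=0;m[205:]=0
p=cv2.findNonZero(m); hull=cv2.convexHull(p); print("orange",cv2.minAreaRect(p))
q=cv2.approxPolyDP(hull,2,True)[:,0]
print([(x.tolist(),plane(w,*x,.140).round(4).tolist()) for x in q])
# dock base quad
for z,pts in((.012,[(311,129),(354,151),(335,199),(286,170)]),):
    P=[plane(w,*x,z) for x in pts]; print("dock",np.round(P,3).tolist(),np.mean(P,0))
# board edges
mb=cv2.inRange(h,(4,80,60),(20,255,255)); mb[:,205:]=0;mb[:40]=0;mb[235:]=0
for lab,f in(("hi",np.min),("lo",np.max)):
    xs=np.arange(5,150,5); ys=[f(np.nonzero(mb[:,x])[0]) for x in xs]; print(lab,np.polyfit(xs,ys,1),ys[::4])
for rg,box in((RED,(15,65,165,210)),(BLUE,(35,90,80,135))):
    u,s=cen(w,*box,rg); print(u,s)
print(proj(w,[.4869,.2747,.0722]),proj(w,[.5952,.1892,.1099]))
cv2.imwrite("pics/crop2.png",cv2.resize(im[120:210,270:370],None,fx=6,fy=6,interpolation=cv2.INTER_CUBIC))
E
```

```text
orange ((319.7560729980469, 174.69512939453125), (33.24528503417969, 27.86737060546875), 24.775142669677734)
[([337, 173], [0.5174, -0.1483, 0.14]), ([331, 189], [0.4978, -0.1414, 0.14]), ([326, 192], [0.4941, -0.1354, 0.14]), ([303, 181], [0.5077, -0.1075, 0.14]), ([305, 167], [0.5246, -0.11, 0.14]), ([312, 157], [0.5365, -0.1184, 0.14]), ([332, 165], [0.527, -0.1422, 0.14])]
dock [[0.567, -0.116, 0.012], [0.533, -0.185, 0.012], [0.455, -0.156, 0.012], [0.503, -0.076, 0.012]] [ 0.5142901  -0.13327407  0.012     ]
hi [-2.66009852e-03  5.92684729e+01] [np.int64(60), np.int64(59), np.int64(59), np.int64(59), np.int64(59), np.int64(59), np.int64(59), np.int64(59)]
lo [-1.17241379e-02  2.29534483e+02] [np.int64(229), np.int64(229), np.int64(229), np.int64(229), np.int64(229), np.int64(228), np.int64(228), np.int64(228)]
(39.400001525878906, 186.20000076293945) (481, 38, 30)
(61.75, 106.75) (770, 44, 39)
[ 38.34665185 187.07365936] [ 62.56468394 106.80962777]
```

View pics/crop2.png

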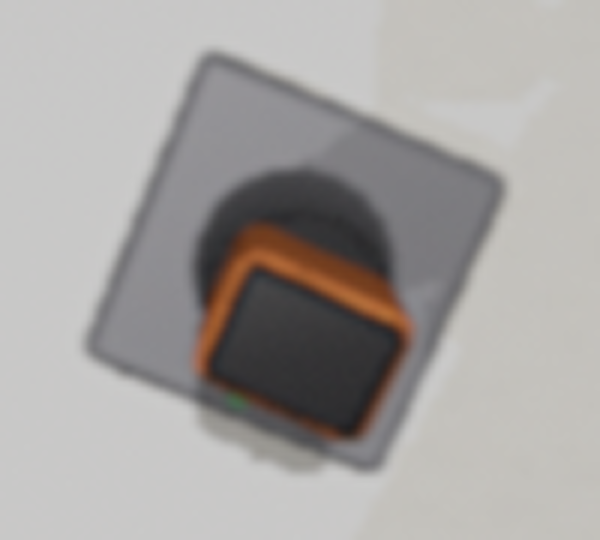

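```bash
python3 - <<'E'
from h import *
from scipy.spatial.transform import Rotation as Ro
w=cam("wrist")
for z,pts in((.144,[(255,268),(405,335),(352,435),(210,375)]),(.012,[(207,52),(503,183),(375,470),(90,350)])):
    P=np.array([plane(w,270+x/6-.4,120+y/6-.4,z) for x,y in pts]); e=np.diff(P[[0,1,2,3,0]],axis=0)
    print(P.mean(0).round(4),np.linalg.norm(e,axis=1).round(4),np.degrees(np.arctan2(e[:,1],e[:,0])).round(1))
E
```

```text
[ 0.5113 -0.1285  0.144 ] [0.0326 0.0227 0.031  0.0231] [-114.1  153.1   66.7  -22.9]
[ 0.5122 -0.1285  0.012 ] [0.0851 0.0846 0.0844 0.0848] [-113.4  157.2   66.7  -22.3]
```

The cap and dock agree on (0.512,-0.1285), turned -23°. I'll check this against the side view and grasp if it agrees. I'm closing along the 40 mm side, which keeps the fingers away from the turquoise probe.

```bash
python3 - <<'E'
from h import *
from scipy.spatial.transform import Rotation as Ro
b=cam("side"); C=np.array([.5117,-.1285,0]); 
a=np.radians(-23); ex=np.array([np.cos(a),np.sin(a),0]);ey=np.array([-np.sin(a),np.cos(a),0])
for s in((-1,-1),(-1,1),(1,1),(1,-1)): print(proj(b,C+.045*(s[0]*ex+s[1]*ey)+[0,0,.012]).round(1))
print("cap",proj(b,C+[0,0,.144]),"seen 351.2,156")
rot=(Ro.from_euler('z',a)*Ro.from_rotvec([np.pi,0,0])).as_rotvec()
bot.set_gripper(1.0); bot.goto(C+[0,0,.24],rot)
w=cam("wrist","w2.png"); print(bot.current_clock(),proj(w,C+[0,0,.144]),[proj(w,C+.015*i*ex+.020*j*ey+[0,0,.140]).round(0).tolist() for i in(-1,1) for j in(-1,1)])
h=cv2.cvtColor(w["pixels"],cv2.COLOR_BGR2HSV);m=cv2.inRange(h,(4,110,60),(16,255,255));m[:,:230]=0;m[:,410:]=0
k=max(cv2.findContours(m,cv2.RETR_EXTERNAL,cv2.CHAIN_APPROX_NONE)[0],key=cv2.contourArea);print(cv2.boundingRect(k),cv2.minAreaRect(k))
E
```

```text
[366.2 183. ]
[349.4 193.7]
[332.7 181.8]
[349.5 171.7]
cap [351.10337042 154.97662069] seen 351.2,156
3.3333 [312.08308169 203.11711466] [[334.0, 218.0], [290.0, 218.0], [335.0, 186.0], [290.0, 186.0]]
(291, 177, 43, 37) ((312.0, 195.0), (36.0, 42.0), 90.0)
```

View pics/w2.png

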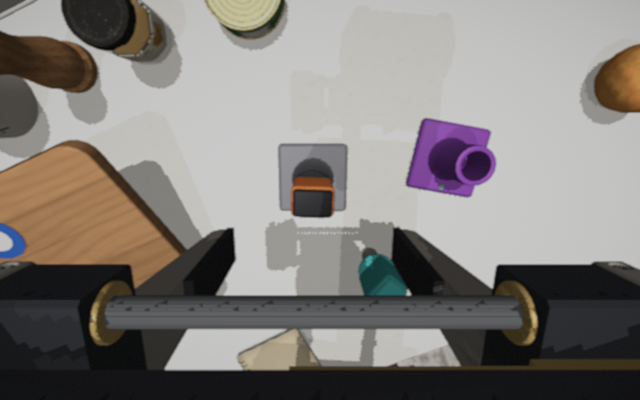

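The tool is aligned: the cap is at (312,203), centred and square, and the turquoise probe at (383,280) is clear of the fingers. I'll descend, grip and lift.

```bash
python3 - <<'E'
from h import *
C=np.array([.5117,-.1285,0])
bot.line_to(C+[0,0,.103],max_speed=.12)
print(bot.current_contact_force())
bot.set_gripper(0.0,25); print(bot.current_opening()*92,bot.current_grip_force(),bot.current_contact_force())
bot.line_to(C+[0,0,.28],max_speed=.12)
print(bot.current_opening()*92,bot.current_grip_force(),bot.current_contact_force(),bot.current_clock(),bot.current_ee_pos(),bot.current_joints())
w=cam("wrist","w3.png")
# reachability at the board
from scipy.spatial.transform import Rotation as Ro
P=np.array([.4869,.2747,.0722]); n=np.array([-np.sin(.35),0,np.cos(.35)])
for yaw in (-40,-23,0,23,40,60):
    r=Ro.from_euler('y',-.35)*Ro.from_euler('z',np.radians(yaw))*Ro.from_rotvec([np.pi,0,0])
    q=[bot.inverse_kinematics(P+n*(.086+d),r.as_rotvec()) for d in(0,.08)]; print(yaw,[None if x is None else x.round(2).tolist() for x in q])
E
```

```text
[ 0.46176182  0.33995401 -0.09170086]
40.03446491386129 24.84008699655533 [ 0.28101375  0.29267193 -0.54998114]
39.58938226606812 24.839793741703033 [ 0.00406836  0.31197316 -0.80287087] 7.0833 [ 0.51128971 -0.12829839  0.27903645] [-4.75330678e-01 -2.07935830e-03  1.64030076e+00  2.29247061e-05
  1.50515837e+00  1.49692146e+00]
-40 [[0.4, -0.11, 2.04, -0.17, 0.9, 2.75], [0.42, -0.26, 2.01, -0.16, 1.07, 2.74]]
-23 [[0.4, -0.11, 2.04, -0.17, 0.9, 2.45], [0.42, -0.26, 2.01, -0.16, 1.07, 2.45]]
0 [[0.4, -0.11, 2.04, -0.17, 0.9, 2.05], [0.42, -0.26, 2.01, -0.16, 1.07, 2.05]]
23 [[0.4, -0.11, 2.04, -0.17, 0.9, 1.65], [0.42, -0.26, 2.01, -0.16, 1.07, 1.65]]
40 [[0.4, -0.11, 2.04, -0.17, 0.9, 1.35], [0.42, -0.26, 2.01, -0.16, 1.07, 1.35]]
60 [[0.4, -0.11, 2.04, -0.17, 0.9, 1.0], [0.42, -0.26, 2.01, -0.16, 1.07, 1.0]]
```

View pics/w3.png

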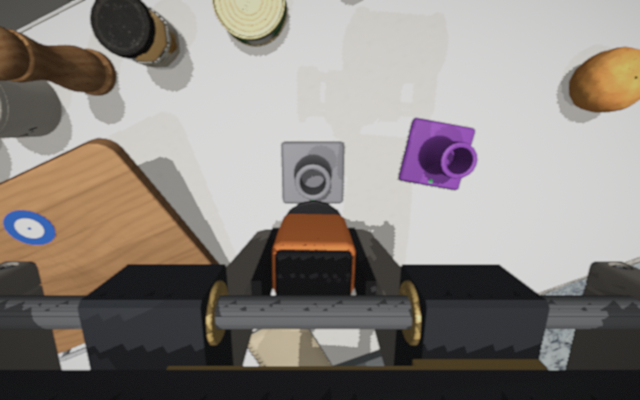

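The probe is held and out of the dock; the empty grey tube is at (314,180). Next I'll hover square to the board, down-slope of the red ring, for a close look.

```bash
cat >> h.py <<'E'
from scipy.spatial.transform import Rotation as Ro
YAW=.006
RB=Ro.from_euler('z',YAW)*Ro.from_euler('y',-.35)
X,Y,N=RB.as_matrix().T
ROT=(RB*Ro.from_rotvec([np.pi,0,0])).as_rotvec()
E
python3 - <<'E'
from h import *
P=np.array([.4869,.2747,.0722]); print(X,N)
bot.goto(P+N*(.086+.12)-X*.07,ROT); bot.hold(.2)
w=cam("wrist","w4.png"); b=cam("side","s4.png")
print(bot.current_clock(),bot.current_ee_pos(),P+N*(.206)-X*.07,bot.current_contact_force(),(Ro.from_rotvec(bot.current_tool_rot()).inv()*Ro.from_rotvec(ROT)).as_rotvec())
print("red expected",proj(w,P),"blue",proj(w,[.5952,.1892,.1099]))
x,y=proj(w,P).astype(int); u,s=cen(w,max(x-60,0),x+60,max(y-50,0),y+50,RED); print("red seen",u,s)
o,d=ray(w,*u); print("on plane",o+d*(N@(P-o))/(N@d))
tip=bot.current_ee_pos()+Ro.from_rotvec(bot.current_tool_rot()).as_matrix()@[0,0,.086]
print("side tip",proj(b,tip),"cap",proj(b,tip-Ro.from_rotvec(bot.current_tool_rot()).as_matrix()@[0,0,.127]))
cv2.imwrite("pics/s4c.png",cv2.resize(b["pixels"][180:280,240:380],None,fx=5,fy=5,interpolation=cv2.INTER_CUBIC))
E
```

```text
[0.9393558  0.0056362  0.34289781] [-0.34289164 -0.00205737  0.93937271]
9.0417 [0.35090233 0.27357483 0.24173084] [0.35050942 0.27388165 0.24170793] [ 0.65652012  0.35490716 -1.61845768] [ 4.08635209e-04  7.81896819e-05 -9.03965889e-04]
red expected [311.85282796 122.44325269] blue [390.66047047  14.41480311]
red seen (np.float64(312.0), np.float64(122.0)) (883, 43, 43)
on plane [0.48737477 0.27452927 0.07237293]
side tip [341.67945102 238.25959052] cap [357.74641472 213.95695055]
```

View pics/w4.png

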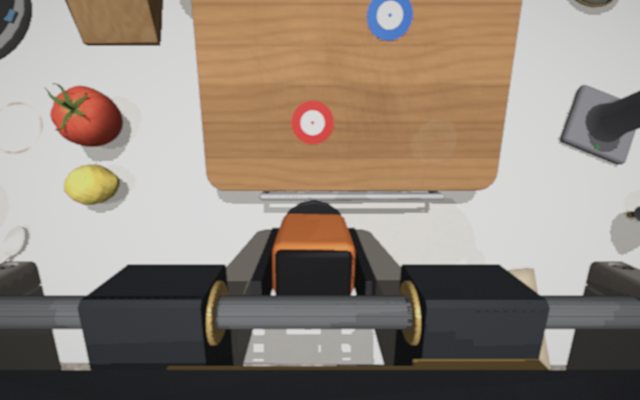

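View pics/s4c.png

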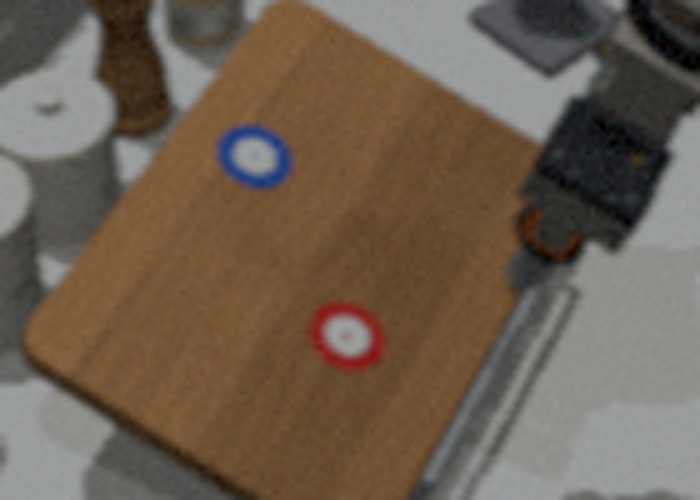

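The red ring is at (312,122), and the close look puts it within 0.5 mm of the earlier estimate. The blue ring is well away at (390,15). In the side crop the probe is square in the hand. I'll move over the ring, then approach, watching the force.

```bash
python3 - <<'E'
from h import *
P=np.array([.4872,.2746,.0723])
bot.line_to(P+N*(.086+.06),ROT,max_speed=.15)
bot.line_to(P+N*(.086+.012),max_speed=.08); bot.hold(.3)
e=bot.current_ee_pos()-(P+N*.098); off=e-N*(e@N); print("err",e,e@N)
P2=P-off
f0=np.mean([bot.current_contact_force() for _ in range(5)],0)
for d in (.006,.004,.002,0,-.0015,-.003):
    bot.line_to(P2+N*(.086+d),max_speed=.02); bot.hold(.1)
    f=(bot.current_contact_force()-f0); q=bot.current_ee_pos()-P; print(d,f.round(2),(f@N).round(2),"act",((q@N-.086)*1e3).round(2),(q@X*1e3).round(2),(q@Y*1e3).round(2))
    if f@N>2.2: break
print(bot.current_clock(),f0)
E
```

```text
err [0.0001806  0.00013406 0.0004872 ] 0.0003954626021975605
0.006 [-0.4   1.87 -0.49] -0.33 act 6.0 -0.3 -0.12
0.004 [-0.55  0.92  0.1 ] 0.28 act 3.97 -0.37 -0.15
0.002 [ 0.09  0.14 -0.27] -0.28 act 1.98 -0.33 -0.15
0 [ 0.09  1.03 -0.19] -0.21 act -0.02 -0.34 -0.14
-0.0015 [-0.21  1.2  -0.49] -0.39 act -1.49 -0.32 -0.14
-0.003 [0.4  1.48 0.98] 0.78 act -2.91 -0.21 -0.09
13.1583 [ 0.34617695 -1.3319992  -0.91888289]
```

```bash
python3 - <<'E'
from h import *
P=np.array([.4872,.2746,.0723]);P2=P-np.array([.0003,0,.0001])
D=[]
for d in (-.003,-.0045,-.006,-.0075):
    bot.line_to(P2+N*(.086+d),max_speed=.02); bot.hold(.15)
    F=[]
    for _ in range(12): F.append(bot.current_contact_force()); bot.hold(.03)
    F=np.array(F); q=bot.current_ee_pos()-P; D.append((q@N-.086,F.mean(0)@N))
    print(d,F.mean(0).round(2),F.std(0).round(2),(F.mean(0)@N).round(2),"act",(D[-1][0]*1e3).round(2),(q@X*1e3).round(2))
    if D[-1][1]>1.3: break
D=np.array(D);print(np.polyfit(D[:,0],D[:,1],1),bot.current_clock(),bot.current_opening()*92)
E
```

```text
-0.003 [-0.15 -0.12 -0.34] [0.39 0.57 0.59] -0.27 act -2.98 -0.26
-0.0045 [-0.23 -0.25  0.05] [0.56 0.62 0.61] 0.12 act -4.48 -0.27
-0.006 [-0.17 -0.53  0.67] [0.51 0.72 0.49] 0.69 act -5.98 -0.3
-0.0075 [-0.08 -0.71  1.33] [0.47 0.24 0.31] 1.27 act -7.49 -0.31
[-345.01826587   -1.35026318] 16.3583 39.76079447957645
```

```bash
python3 - <<'E'
from h import *
F=[]
for _ in range(30): F.append(bot.current_contact_force()); bot.hold(.03)
F=np.array(F);print(F.mean(0),F.mean(0)@N,bot.current_joint_vel().max())
b=cam("side"); M=Ro.from_rotvec(bot.current_tool_rot()).as_matrix(); p=bot.current_ee_pos()
print(p,np.degrees(np.arccos(-M[:,2]@N)),[((proj(b,p+M@[0,0,k])-[260,190])*6).round(0).tolist() for k in(.080,.023,-.037)],((proj(b,[.4872,.2746,.0723])-[260,190])*6),bot.current_clock())
cv2.imwrite("pics/s5.png",cv2.resize(b["pixels"][190:280,260:380],None,fx=6,fy=6,interpolation=cv2.INTER_CUBIC))
E
```

```text
[-0.15802319 -0.39316606  1.0083058 ] 1.0021686722129715 0.002478654541122785
[0.46001664 0.27444664 0.1459748 ] 0.003049355697191262 [[295.0, 343.0], [328.0, 285.0], [366.0, 221.0]] [295.24484801 341.02103814] 17.4083
```

View pics/s5.png

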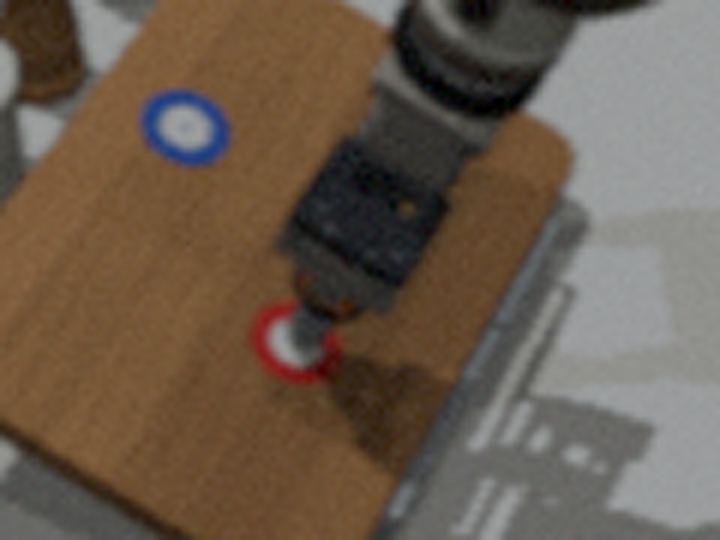

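The barrel's foot stands inside the red ring at about crop (298,345), with the ring's centre at (295,341), and the probe is square to the board. The force puts the foot about 5.5 mm in, so I'll press 0.4 mm further and hand the job in.

```bash
python3 - <<'E'
from h import *
P2=np.array([.4872,.2746,.0723])-np.array([.0003,0,.0001])
bot.line_to(P2+N*(.086-.0079),max_speed=.02); bot.hold(.3)
print(bot.current_clock(),bot.current_grip_force()); print(bot.job_done())
E
```

```text
17.9583 24.84106421470642
the job is handed in; nothing more can be done
None
```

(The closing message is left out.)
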